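Open a beam guard's sprung gate and hold it wide

TASK

Open the gate of the low dark beam guard so that a colleague can get at the mirror mount inside. Squeeze the two catches on top one after the other, first the one at the gate's free end and then the one next to the hinge, pushing both tabs of each fully in; then take the upright round pull on the gate's front, swing the gate towards you past its sprung detent, and hold it wide open, nearly at a right angle. The gate closes by itself, so finish while still holding the pull, and leave the mirror mount and the other loose things where they are.

Things in the scene. Friction and masses are not known exactly. Their poses are not given: they have to be found in the camera images.
- guard: beam guard: low open-topped fence of dark plates fixed to the table, 207 mm wide, 140 deep, walls 70 high. Origin on the table under the middle of the shut gate; x into the guard (away from the robot), y left along the gate to its hinge, z up. The gate (180 mm long, top z 66) closes the front. A rail behind it (top z 70) carries the catches. Only tabs and pull stand above z 83 mm
- free_catch (a point): point midway between the two tabs of the catch at the gate's free end (right), 104 mm above the table, a good height to squeeze them; axes as the guard's. The tabs close along y: 56 mm over their outer faces when out, 22 mm when squeezed fully; they are 21 mm below to 21 mm above this point
- hinge_catch (a point): the same for the catch next to the hinge (left), 94 mm from the other
- free_tab_right (a joint): right tab of the free-end catch: upright black paddle, 20 mm (guard x) by 6 mm (guard y), z 83 to 125 mm; value in m: 0 = out (hooked, outer face 28 mm from the catch's centre), 0.017 = fully in, moving along guard +y; clears its keeper from 0.009; no spring: slides against 5 N of friction and stays where left
- free_tab_left (a joint): left tab of the free-end catch: upright black paddle, 20 mm (guard x) by 6 mm (guard y), z 83 to 125 mm; value in m: 0 = out (hooked, outer face 28 mm from the catch's centre), 0.017 = fully in, moving along guard -y; clears its keeper from 0.009; no spring: slides against 5 N of friction and stays where left
- hinge_tab_right (a joint): right tab of the hinge-side catch: upright black paddle, 20 mm (guard x) by 6 mm (guard y), z 83 to 125 mm; value in m: 0 = out (hooked, outer face 28 mm from the catch's centre), 0.017 = fully in, moving along guard +y; clears its keeper from 0.009; no spring: slides against 5 N of friction and stays where left
- hinge_tab_left (a joint): left tab of the hinge-side catch: upright black paddle, 20 mm (guard x) by 6 mm (guard y), z 83 to 125 mm; value in m: 0 = out (hooked, outer face 28 mm from the catch's centre), 0.017 = fully in, moving along guard -y; clears its keeper from 0.009; no spring: slides against 5 N of friction and stays where left
- gate (a joint): gate angle, rad: 0 shut, 1.55 at its stop; opens towards the robot, clockwise seen from above, hinge at its left end. A spring closes it (0.18 N m shut, 0.35 wide open); a sprung detent resists from about 0.3 to 0.65 (up to 0.6 N m more, force at the pull up to 10 N); let go beyond it the gate falls back to about 0.86. While any tab is out its hook keeps the gate shut
- hinge_axis (a point): point on the upright hinge axis of the gate, 104 mm above the table; axes as the guard's
- pull: the gate's pull: upright round light-metal post, 16 mm in diameter, z 48 to 125 mm, on a bracket on the gate's front face, its axis 45 mm in front of the gate's middle plane and 94 mm from the hinge axis along the gate; it swings with the gate and also turns freely on its own axis. Origin on the table under the post's axis
- pull_grip (a point): point on the axis of the pull 104 mm above the table, a good height to grip it from above; axes turn with the gate (x normal to the gate, y along it towards the hinge)
- mirror_mount: black kinematic mirror mount 38 x 48 x 48 mm standing loose inside the guard, behind the gate; origin at the centre of its underside; must stay where it is
- clamp_fork: black slotted clamping fork 24 x 75 x 10 mm lying loose inside the guard; origin at the centre of its underside; must stay where it is
- coverslips: small white box 31 x 31 x 23 mm lying loose to the right of the guard; origin at the centre of its underside; leave it alone
- marker_pen: white and blue felt pen 124 mm long, 15 mm high, lying loose on the table in front and to the right of the guard; origin at the centre of its underside; leave it alone

How it is judged (in metres and radians):
On the way, in this order (a step that is already met when the one before it is completed fails the run):
1. both tabs of the free-end catch pushed in, the gate still shut (value of joint each of free_tab_right, free_tab_left above 0.009 m and value of joint gate below 0.15 rad), for 0.1 s.
2. then both tabs of the catch next to the hinge pushed in (value of joint each of hinge_tab_right, hinge_tab_left above 0.009 m and value of joint gate below 0.15 rad), for 0.1 s.
3. the gate swung past its detent (value of joint gate above 0.9 rad), for 0.05 s.
At the end, for the whole second after the job is handed in: the gate stands at rest (slower than 0.1 rad/s) more than 1.25 rad (72 degrees) open, with the fingers on its pull with more than 1 N, and each loose thing is within 30 mm of where it stood (value of joint gate above 1.25 rad and contact force between the fingers and pull above 1 N and velocity of joint gate between -0.1 and 0.1 rad/s and distance of each of mirror_mount, clamp_fork, coverslips, marker_pen from where it was at the start of the episode below 0.03 m); the arm keeps its last pose, push and grip.
It fails at once if the mirror mount or another loose thing was moved more than 30 mm or tipped over (distance of any of mirror_mount, clamp_fork, coverslips, marker_pen from where it was at the start of the episode above 0.03 m or angle between mirror_mount's own z axis and vertical above 0.5 rad).
It also fails if it takes over 48 s, if anything falls off the work surface, if the arm or the gripper's body presses on something with over 40 N, if the wrist force passes 120 N, or if a joint passes its speed limit or range.

ROBOT

A 6-joint arm with a two-finger parallel gripper is mounted at the origin on a cart in front of the work surface, level with it; the furniture and walls round the work are solid. World frame = base frame: x ahead of the robot, y to its left, z up, the work surface at z = 0. Lengths are in mm, angles in degrees, forces in N, time in s.
With the tool pointing down it reaches from about 300 to 850 mm from the base axis. Payload 4.2 kg.
Tool frame: the origin (TCP) lies on the centre line of the jaws, within the pads' length; the fingertips stand 14 mm ahead of it and the grasp point (between the pads) lies 5 mm behind it; x points along the fingers, y is the direction in which the jaws open and shut, and the axes are right-handed (so a half turn about x gives the same grasp; the last joint's range is limited). The gripper opens to 91 mm and grips with 3 to 60 N. Pads are 32 mm wide; open, the fingers measure 118 mm over their backs; the gripper's body (76 mm by 178 mm) begins 60 mm behind the grasp point.
Start: joints at [73.912, 18.312, 89.639, -0, 72.044, -1.146], TCP at [148.268, 555.572, 205.776] pointing down, gripper open.
Joint ranges: [-177.97, 177.97], [-48.28, 115.42], [12.27, 149.76], [-77.06, 257.06], [2.81, 150.46], [-146.56, 146.56]. Speed limits (degrees/s): [147.25, 147.25, 180, 180, 180, 180].

INTERFACE

Orientations are given as [roll, pitch, yaw] about the fixed x, y, z axes, in that order (R = Rz(yaw) Ry(pitch) Rx(roll)).
In Python, from workcell import readout, optics, env gives the robot as it stands.
- The arm moves only by the shell command python3 -m creep 'ROWS' [OPENING] [FORCE]. ROWS is JSON, a list of rows, each an object with "translation": the shift along the world's x, y, z in cm, a list of three; "delta_rot": the turn, a rotation vector about the world's x, y, z in rad, a list of three. In form: [{"translation": [dx, dy, dz], "delta_rot": [rx, ry, rz]}, ...]. A call has 1 to 5 rows; each row shifts and turns the commanded pose from where the row before left it; what a row does not reach is not made up. A row lasts 1/12 s, in which the tool goes at most 41.7 mm and 7.16 degrees, less where a joint would pass 70% of its speed; a pose out of reach is approached as far as the arm can. A call with a gripper value outside its range is refused whole. OPENING is the gripper's target within -1 to 1 (fully open at 1, half-way at 0, shut at -1), set as the call begins (- or left out, the last holds). The fingers move at their own pace and stop on an object; FORCE is the grip in N (left out, the last holds). Time passes only in rows, so rows that do not move let the fingers close. It gives the time, the measured TCP pose, the force and the opening at its end, in the units of the state.
- readout.state(): the state, without advancing time (a new reading comes with each control period).
- optics.grab_frame(name): name is "scene" or "top" or "wrist"; returns (picture, depth): 384x512x3 uint8, red, green, blue; 384x512 float32, mm along the optical axis (not along the pixel's ray), 0 where there is no reading.
- optics.camera_params(name): a dict with "mtx" (3x3 intrinsics, pixels), "R" (3x3) and "t" (3): a world point X has camera coordinates R X + t. Camera axes: x right, y down, z forward; pixel columns grow to the right and rows downward; lengths in mm; the calibration is good to about 2 mm. A picture is of the moment at which its call begins: read the wrist's pose just before it. camera_params takes no time and is no camera call; for the wrist camera it gives the pose at the moment of the call.
- env.job_done(): hands the job in, once; it reports no verdict.
The state is a dict: "time_s": time; "qpos": joint angles; "qvel": joint speeds; "effort": joint torques, N m; "ee_pos": TCP position; "ee_rot": TCP orientation; "force": force on the tool from outside, world axes, zero at the start; "torque": the same for the moment, N m; "gripper_width": finger opening in mm.
Only numpy, scipy, OpenCV 4.12 (cv2) and the standard library are available. Lean on these libraries where they do the work, as an engineer would, in place of code of your own. Each camera call takes 0.05 s, during which the arm holds its last target.

## Working session

There is one attempt and no reset: what is moved stays moved. The work goes in short steps, Python scripts to look and compute and a shell command to move; the robot and the scene stay as the last step left them, time stands still between calls to the robot, and variables do not carry over. Pictures are saved under pics/ and viewed, and the job is handed in when it is done.

```bash
mkdir -p pics; ls
python3 - <<'E'
from workcell import readout, optics
import cv2, numpy as np
print(readout.state())
for n in ("scene","top"):
    im,d=optics.grab_frame(n); cv2.imwrite(f"pics/{n}0.png",im[:,:,::-1]); np.savez(f"{n}0.npz",im=im,d=d)
    print(n,optics.camera_params(n))
E
```

```text
pics
{'time_s': 0.0, 'qpos': array([ 7.39121552e+01,  1.83524420e+01,  8.97072221e+01,  7.40489627e-04,
        7.20408579e+01, -1.14449159e+00]), 'qvel': array([ 0.04825036,  0.04159956,  0.07669417, -0.0139664 ,  0.01713138,
       -0.10558546]), 'effort': array([ 2.55946379e-04, -4.12468278e+01, -2.31968558e+01,  7.27141974e-02,
        4.58218670e-02, -1.27844787e-04]), 'ee_pos': array([148.11200293, 555.0698558 , 204.9067105 ]), 'ee_rot': array([ -91.5457582 ,   89.8994756 , -106.48934038]), 'force': array([-1.03893469,  0.34389747, -0.73238914]), 'torque': array([ 0.0471575 , -0.00616956, -0.02455878]), 'gripper_width': 91.29028733778989}
scene {'mtx': array([[396.73060151,   0.        , 256.20764288],
       [  0.        , 396.73060151, 185.51151921],
       [  0.        ,   0.        ,   1.        ]]), 'R': array([[ 0.76174076, -0.64771953, -0.0145059 ],
       [-0.37976148, -0.42824879, -0.81999036],
       [ 0.52491164,  0.63012887, -0.57219348]]), 't': array([-408.82270081,  289.58657936,  595.88547957])}
top {'mtx': array([[380.43357571,   0.        , 252.45514618],
       [  0.        , 380.43357571, 190.9650411 ],
       [  0.        ,   0.        ,   1.        ]]), 'R': array([[ 0.00317042, -0.99982263,  0.01856516],
       [-0.98372384, -0.00645373, -0.17957106],
       [ 0.17965902, -0.01769368, -0.98356981]]), 't': array([  3.80358783, 580.96929335, 849.20438475])}
```

View pics/scene0.png

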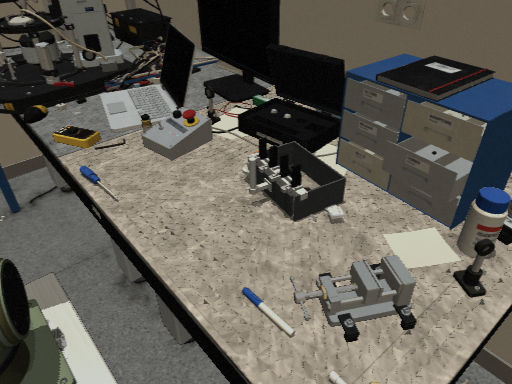

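View pics/top0.png

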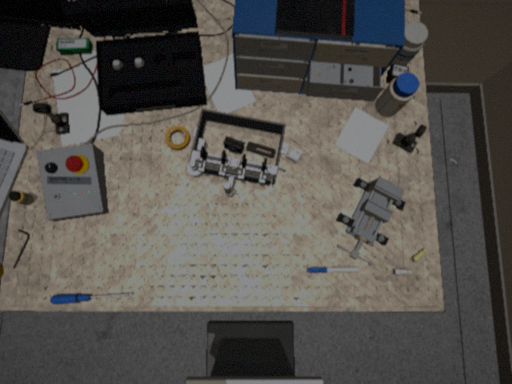

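Run:
```python
import cv2
a=cv2.imread("pics/top0.png")[100:210,170:310]; cv2.imwrite("pics/topc.png",cv2.resize(a,None,fx=5.5,fy=5.4,interpolation=cv2.INTER_CUBIC))
a=cv2.imread("pics/scene0.png")[125:235,230:360]; cv2.imwrite("pics/scenec.png",cv2.resize(a,None,fx=5.4,fy=5.4,interpolation=cv2.INTER_CUBIC))
```

```text
(no output)
```

View pics/topc.png

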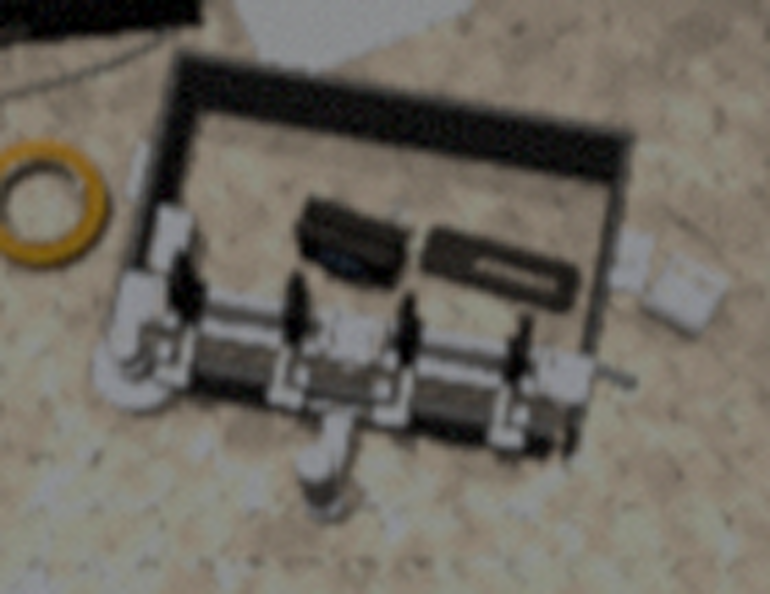

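View pics/scenec.png

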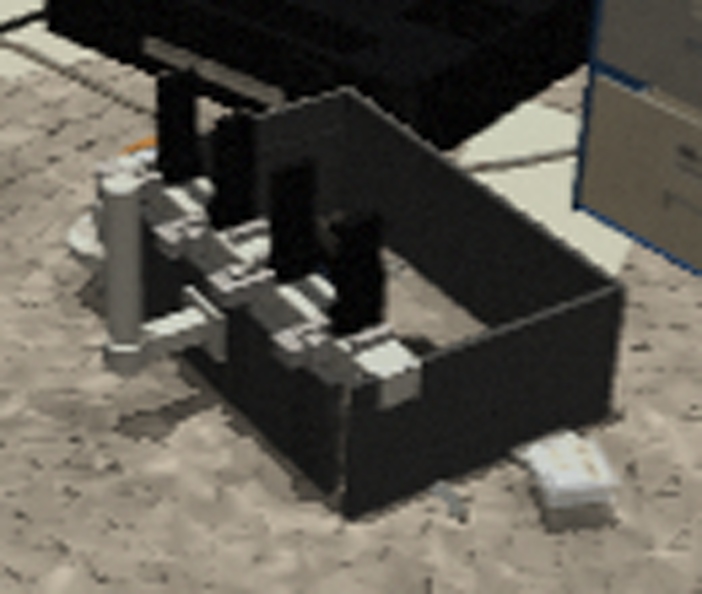

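```bash
cat > h.py <<'E'
import numpy as np
from workcell import optics
def cloud(n,d,p=None):
    p=p or optics.camera_params(n); K=p["mtx"];v,u=np.indices(d.shape)
    c=np.stack([(u-K[0,2])/K[0,0]*d,(v-K[1,2])/K[1,1]*d,d],-1)
    w=(c-p["t"])@p["R"]; w[d<=0]=np.nan
    return w
E
python3 - <<'E'
import numpy as np,cv2
from h import *
for n,(r0,r1,c0,c1) in dict(top=(100,210,170,310),scene=(125,235,230,360)).items():
    z=np.load(n+"0.npz");w=cloud(n,z["d"]);im=z["im"]
    p=optics.camera_params(n);print(n,"cam",-p["R"].T@p["t"])
    m=np.zeros(z["d"].shape,np.uint8);m[r0:r1,c0:c1]=1
    print("table z",np.nanmedian(w[170:200,100:150,2]) if n=="top" else np.nanmedian(w[240:280,180:240,2]))
    m&=((w[...,2]>88)&(w[...,2]<140)).astype(np.uint8)
    k,l,s,c=cv2.connectedComponentsWithStats(m,connectivity=4)
    for i in range(1,k):
        if s[i,4]<5: continue
        q=w[l==i]; print(s[i],c[i].round(1),"med",np.median(q,0).round(1),"min",q.min(0).round(1),"max",q.max(0).round(1),im[l==i].mean(0).round())
E
```

```text
top cam [418.93405536  22.57787824 939.50645066]
table z 2.082495632365924
[200 146   6  13  53] [202.5 151.8] med [657.1 119.7 119.9] min [650.4 116.2  88.5] max [667.8 125.5 130.1] [26. 26. 25.]
[221 150   5  12  44] [223.3 155.5] med [648.2  73.3 123.6] min [641.8  69.1  90.9] max [659.2  77.8 128.8] [34. 33. 31.]
[242 153   4  13  41] [243.4 159.2] med [639.1  29.  125.1] min [633.4  24.7  90. ] max [652.7  31.5 127.6] [36. 34. 32.]
[263 157   4  13  36] [264.5 163.2] med [630.3 -19.2 124.5] min [624.5 -22.   91.3] max [644.  -15.  128.9] [38. 35. 33.]
[224 182   7  10  59] [227.  186.3] med [578.3  63.5 124.7] min [573.3  56.9  89.6] max [587.1  70.8 128.7] [111. 111. 112.]
scene cam [ 108.60352004 -516.27198857  572.48965201]
table z -0.3120665839203022
[339 125  21  20 308] [350.5 132.5] med [860.7  12.2 109.3] min [855.2 -16.9  88.1] max [866.2  51.1 139.8] [70. 68. 62.]
[259 137   8  16 111] [262.5 144.4] med [658.1 116.3 107.4] min [649.4 112.3  88.1] max [668.9 123.1 125.9] [15. 14. 13.]
[270 145   8  17 114] [273.4 152.7] med [650.3  69.3 108.5] min [640.1  65.4  88.2] max [661.1  74.1 126.3] [10. 10. 10.]
[280 154   9  17 128] [283.9 161.8] med [640.1  24.2 108.6] min [631.6  19.4  88. ] max [652.6  32.7 125.7] [10.  9.  9.]
[249 157   8  18 119] [252.1 165.4] med [576.1  58.  109.2] min [571.   53.6  88.2] max [587.8  69.3 126.7] [108. 106.  98.]
[292 164   9  17 134] [296.2 172.2] med [631.  -23.4 107. ] min [623.5 -27.4  88.4] max [644.1 -16.5 126.4] [10.  9.  9.]
```

```bash
cat >> h.py <<'E'
from scipy.spatial.transform import Rotation as Ro
from workcell import readout
def pose():
    s=readout.state();r=Ro.from_euler("xyz",s["ee_rot"],degrees=True).as_matrix()
    print("t",round(s["time_s"],2),"pos",s["ee_pos"].round(1),"x",r[:,0].round(3),"yaw jaw deg",np.degrees(np.arctan2(r[1,1],r[0,1])).round(2),"F",s["force"].round(1),"w",round(s["gripper_width"],1))
    return s,r
E
python3 -c "
from h import *
pose()"
python3 - <<'E'
from h import *
z=np.load("top0.npz");w=cloud("top",z["d"])
m=w[...,2]>115; 
import cv2
for c0,c1,r0,r1 in [(198,208,144,162),(219,228,148,164),(240,249,151,168),(260,270,155,172),(222,233,180,195)]:
    q=w[r0:r1,c0:c1][m[r0:r1,c0:c1]]; print(np.median(q,0).round(1),q.mean(0).round(1),len(q))
E
```

```text
t 0.1 pos [148.1 555.1 205. ] x [-0.    -0.001 -1.   ] yaw jaw deg 75.06 F [0.5 0.1 0.3] w 91.0
[659.3 119.9 125.7] [659.  120.2 124.9] 30
[650.2  73.3 125.8] [650.3  73.4 125.1] 28
[641.6  29.  126.1] [642.1  28.2 125.2] 29
[633.5 -19.5 125.8] [633.4 -18.9 124.8] 28
[580.2  63.5 126. ] [580.1  63.8 125. ] 44
```

```bash
python3 -m creep '[{"translation":[2.6,-2.9,0.6],"delta_rot":[0,0,0]},{"translation":[2.6,-2.9,0.6],"delta_rot":[0,0,0]},{"translation":[2.6,-2.9,0.6],"delta_rot":[0,0,0]},{"translation":[2.6,-2.9,0.6],"delta_rot":[0,0,0]},{"translation":[2.6,-2.9,0.6],"delta_rot":[0,0,0]}]' 1 40
```

```text
time_s: 0.52
ee_pos: [278.9, 408.9, 235.7]
ee_rot: [-102.3, 90.0, -117.2]
force: [0.8, 0.8, 0.5]
gripper_width: 91.2
```

```bash
python3 -m creep '[{"translation":[2.7,-3.0,0.2],"delta_rot":[0,0,0.015]},{"translation":[2.7,-3.0,0.2],"delta_rot":[0,0,0.015]},{"translation":[2.7,-3.0,0.2],"delta_rot":[0,0,0.015]},{"translation":[2.7,-3.0,0.2],"delta_rot":[0,0,0.015]},{"translation":[2.7,-3.0,0.2],"delta_rot":[0,0,0.017]}]' && python3 -m creep '[{"translation":[2.7,-3.0,0.2],"delta_rot":[0,0,0]},{"translation":[2.7,-3.0,0.2],"delta_rot":[0,0,0]},{"translation":[2.7,-3.0,0.2],"delta_rot":[0,0,0]},{"translation":[2.7,-3.0,0.2],"delta_rot":[0,0,0]},{"translation":[2.7,-3.0,0.2],"delta_rot":[0,0,0]}]' && python3 -m creep '[{"translation":[2.0,-3.0,0.2],"delta_rot":[0,0,0]},{"translation":[2.0,-2.6,0.2],"delta_rot":[0,0,0]},{"translation":[0,0,0],"delta_rot":[0,0,0]}]'
python3 - <<'E'
from h import *; import cv2
pose();p=optics.camera_params("wrist");im,d=optics.grab_frame("wrist");np.savez("w1.npz",im=im,d=d,**p)
print(p);cv2.imwrite("pics/w1.png",im[:,:,::-1])
E
```

```text
time_s: 0.93
ee_pos: [414.0, 258.8, 245.7]
ee_rot: [-165.5, 90.0, -176.0]
force: [0.0, 0.5, 0.5]
gripper_width: 91.1
time_s: 1.35
ee_pos: [549.0, 108.7, 255.5]
ee_rot: [177.2, 90.0, 166.6]
force: [0.5, 0.6, 0.0]
gripper_width: 91.3
time_s: 1.6
ee_pos: [591.4, 49.7, 258.8]
ee_rot: [-54.5, 89.8, -65.3]
force: [-0.5, -1.0, 0.1]
gripper_width: 91.6
t 1.6 pos [591.4  49.7 258.8] x [ 0.001 -0.003 -1.   ] yaw jaw deg 79.18 F [-0.5 -1.   0.1] w 91.6
{'mtx': array([[342.60622735,   0.        , 262.73144571],
       [  0.        , 342.60622735, 184.7469432 ],
       [  0.        ,   0.        ,   1.        ]]), 'R': array([[ 0.18679893,  0.98239663, -0.00173679],
       [ 0.95268976, -0.18071824,  0.2443832 ],
       [ 0.23976736, -0.04730514, -0.96967718]]), 't': array([-159.20619951, -595.78856242,  301.86809458])}
```

View pics/w1.png

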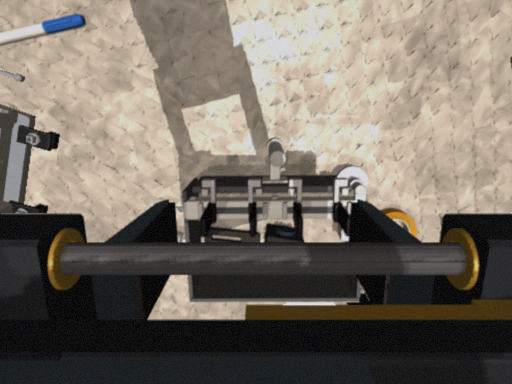

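Run:
```python
from h import *; import cv2
z=np.load("w1.npz");p={k:z[k] for k in("mtx","R","t")};w=cloud("wrist",z["d"],p);im=z["im"]
m=((w[...,2]>90)&(w[...,2]<135)).astype(np.uint8); m[:120]=0;m[240:]=0
k,l,s,c=cv2.connectedComponentsWithStats(m,connectivity=4)
for i in range(1,k):
    if s[i,4]<15: continue
    q=w[l==i];t=q[q[:,2]>121]; print(s[i],"med",np.median(q,0).round(1),"min",q.min(0).round(1),"max",q.max(0).round(1),"top",len(t),t.mean(0).round(1) if len(t) else "")
print("table",np.nanmedian(w[60:130,120:240,2]))
cv2.imwrite("pics/w1c.png",cv2.resize(im[120:250,160:400,::-1],None,fx=3.3,fy=3.3,interpolation=cv2.INTER_CUBIC))
```

```text
[268 146  17  21 288] med [578.1  64.7 124.7] min [572.7  57.1  90.8] max [588.4  72.2 127. ] top 221 [580.   64.7 124.9]
[199 207  12  31 273] med [631.2 -16.6 119.7] min [623.9 -22.5  90.1] max [643.6 -14.  126.8] top 125 [633.5 -18.  124.6]
[293 207  10  30 229] med [646.9  73.8 122.4] min [641.   69.3  90.2] max [660.6  78.6 126.9] top 125 [650.2  74.1 124.5]
[338 207  12  30 269] med [655.7 119.4 114.8] min [649.6 116.5  90.4] max [669.1 126.5 126.8] top 96 [658.8 119.9 124.5]
[249 208   7  29 193] med [637.6  30.  124. ] min [632.7  24.7  90.1] max [652.3  33.9 126.9] top 119 [642.   29.2 124.8]
table 0.18858041265153178
```

View pics/w1c.png

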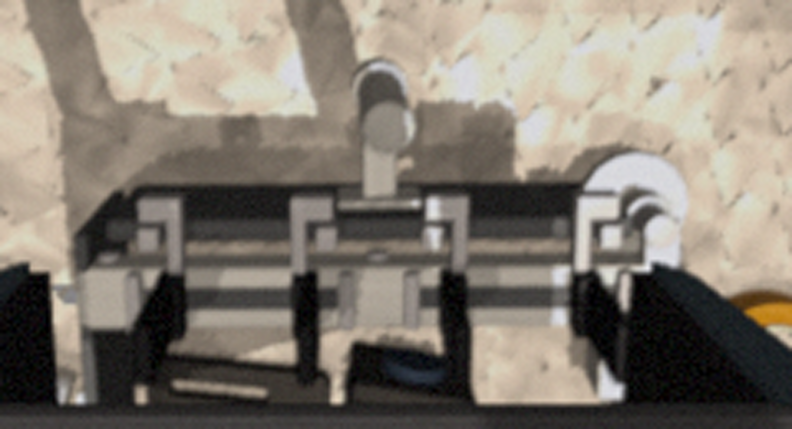

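```bash
python3 -m creep '[{"translation":[2.3,-2.2,0],"delta_rot":[0,0,0]},{"translation":[2.34,-2.2,-2],"delta_rot":[0,0,0.005]},{"translation":[0,0,-4],"delta_rot":[0,0,0]},{"translation":[0,0,-4],"delta_rot":[0,0,0]},{"translation":[0,0,0],"delta_rot":[0,0,0]}]' 0.65 40 
python3 -m creep '[{"translation":[0,0,0],"delta_rot":[0,0,0]}]'
python3 - <<'E'
from h import *; import cv2
pose()
im,d=optics.grab_frame("scene");cv2.imwrite("pics/s2.png",cv2.resize(im[60:260,180:400,::-1],None,fx=3,fy=3))
E
```

```text
time_s: 2.07
ee_pos: [628.3, 11.4, 151.0]
ee_rot: [-172.0, 89.0, 177.8]
force: [-1.0, 0.4, -0.7]
gripper_width: 75.1
time_s: 2.15
ee_pos: [632.7, 11.6, 158.1]
ee_rot: [-174.5, 89.7, 175.3]
force: [0.4, -0.2, 1.1]
gripper_width: 75.3
t 2.15 pos [632.7  11.6 158.1] x [-0.006  0.    -1.   ] yaw jaw deg 79.81 F [ 0.4 -0.2  1.1] w 75.3
```

View pics/s2.png

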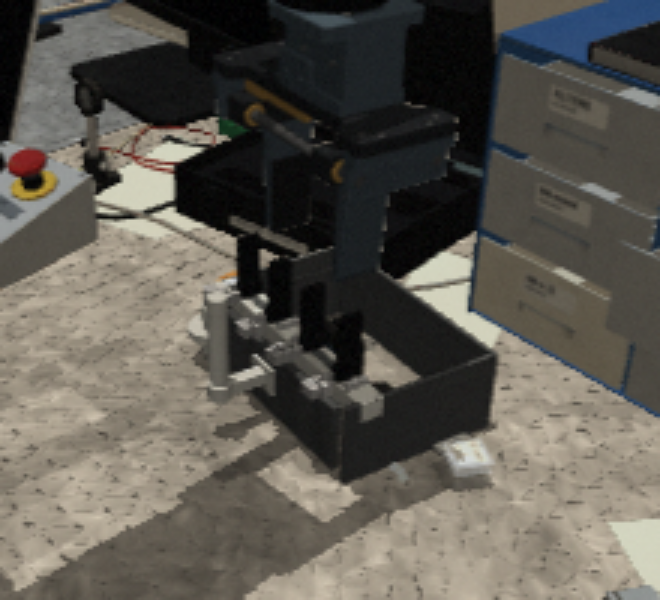

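```bash
python3 -m creep '[{"translation":[0.5,-0.6,0],"delta_rot":[0,0,-0.005]},{"translation":[0,0,-1],"delta_rot":[0,0,0]},{"translation":[0,0,0],"delta_rot":[0,0,0]},{"translation":[0,0,0],"delta_rot":[0,0,0]}]'
python3 -c "
from h import *
pose()"
```

```text
time_s: 2.53
ee_pos: [639.8, 4.6, 150.4]
ee_rot: [23.9, 90.0, 13.4]
force: [-0.0, -0.3, 0.0]
gripper_width: 75.1
t 2.53 pos [639.8   4.6 150.4] x [ 0.001  0.    -1.   ] yaw jaw deg 79.47 F [-0.  -0.3  0. ] w 75.1
```

```bash
python3 -m creep '[{"translation":[-0.15,0.08,-1.5],"delta_rot":[0,0,0]},{"translation":[0,0,-1.5],"delta_rot":[0,0,0]},{"translation":[0,0,-1.2],"delta_rot":[0,0,0]},{"translation":[0,0,-0.8],"delta_rot":[0,0,0]},{"translation":[0,0,0],"delta_rot":[0,0,0]}]'
python3 -m creep '[{"translation":[0,0,0],"delta_rot":[0,0,0]},{"translation":[0,0,0],"delta_rot":[0,0,0]}]'
python3 - <<'E'
from h import *; import cv2
pose()
im,d=optics.grab_frame("scene");cv2.imwrite("pics/s3.png",cv2.resize(im[60:260,180:400,::-1],None,fx=3,fy=3))
E
```

```text
time_s: 2.95
ee_pos: [637.2, 5.4, 98.3]
ee_rot: [-173.1, 89.8, 176.4]
force: [0.0, 0.0, 0.4]
gripper_width: 75.3
time_s: 3.12
ee_pos: [638.9, 5.4, 100.8]
ee_rot: [12.8, 89.9, 2.3]
force: [0.0, -0.1, 0.4]
gripper_width: 75.4
t 3.12 pos [638.9   5.4 100.8] x [ 0.002  0.    -1.   ] yaw jaw deg 79.47 F [ 0.  -0.1  0.4] w 75.4
```

View pics/s3.png

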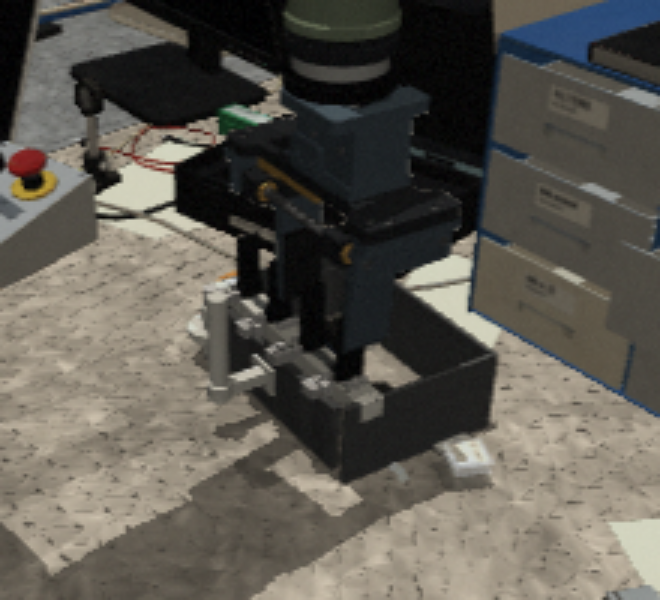

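The fingers straddle the free-end catch (right finger around (365,320), left one in the gap at about (290,270)). I'll squeeze it now.

```bash
for i in 1 2 3; do python3 -m creep '[{"translation":[0,0,0],"delta_rot":[0,0,0]},{"translation":[0,0,0],"delta_rot":[0,0,0]},{"translation":[0,0,0],"delta_rot":[0,0,0]},{"translation":[0,0,0],"delta_rot":[0,0,0]},{"translation":[0,0,0],"delta_rot":[0,0,0]}]' -1 35 | egrep 'time|pos|width|force'; done
```

```text
time_s: 3.58
ee_pos: [638.3, 5.3, 100.2]
force: [0.1, 0.0, 2.7]
gripper_width: 44.6
time_s: 4.0
ee_pos: [638.4, 5.2, 100.4]
force: [-1.6, 0.3, 5.6]
gripper_width: 19.1
time_s: 4.42
ee_pos: [638.4, 5.2, 100.4]
force: [-1.2, -0.3, 5.0]
gripper_width: 19.5
```

```bash
python3 -m creep '[{"translation":[0,0,0],"delta_rot":[0,0,0]},{"translation":[0,0,0],"delta_rot":[0,0,0]},{"translation":[0,0,0],"delta_rot":[0,0,0]},{"translation":[0,0,0],"delta_rot":[0,0,0]},{"translation":[0,0,0],"delta_rot":[0,0,0]}]' 0.65 35 
python3 -m creep '[{"translation":[0,0,0],"delta_rot":[0,0,0]},{"translation":[0,0,1],"delta_rot":[0,0,0]},{"translation":[0,0,1.5],"delta_rot":[0,0,0]},{"translation":[0,0,1.5],"delta_rot":[0,0,0]},{"translation":[0,0,1],"delta_rot":[0,0,0]}]'
python3 - <<'E'
from h import *; import cv2
pose()
p=optics.camera_params("wrist");im,d=optics.grab_frame("wrist");cv2.imwrite("pics/w3.png",im[:,:,::-1])
im,d=optics.grab_frame("scene");cv2.imwrite("pics/s4.png",cv2.resize(im[60:260,180:400,::-1],None,fx=3,fy=3))
E
```

```text
time_s: 4.83
ee_pos: [638.0, 5.5, 99.3]
ee_rot: [175.0, 90.0, 164.5]
force: [-0.1, -0.8, 0.4]
gripper_width: 49.5
time_s: 5.25
ee_pos: [638.9, 5.4, 152.0]
ee_rot: [12.5, 89.9, 2.0]
force: [0.6, -0.5, 0.2]
gripper_width: 75.2
t 5.25 pos [638.9   5.4 152. ] x [ 0.003  0.    -1.   ] yaw jaw deg 79.47 F [ 0.6 -0.5  0.2] w 75.2
```

View pics/s4.png

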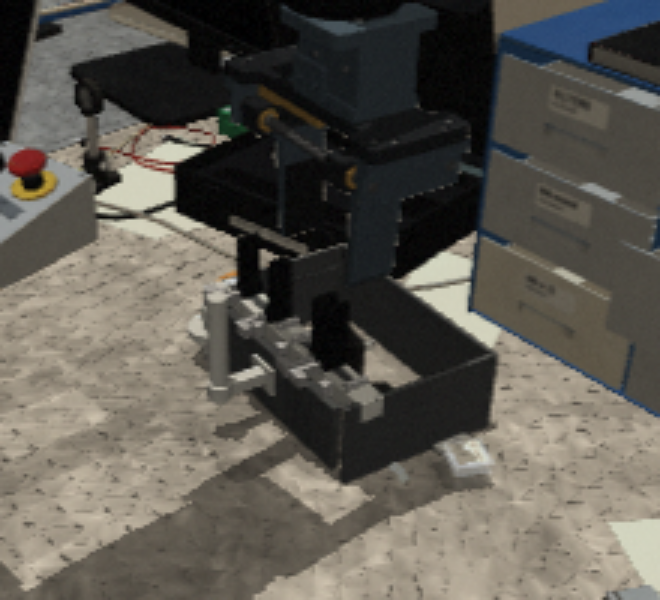

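View pics/w3.png

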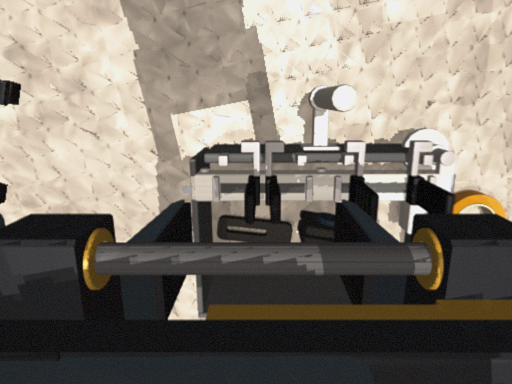

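The free-end tabs now stand close together at about (250,200) and (273,200) in the wrist view. The hinge catch is still open. On to that one.

```bash
python3 -m creep '[{"translation":[0.4,2.3,0],"delta_rot":[0,0,0]},{"translation":[0.4,2.3,0],"delta_rot":[0,0,0]},{"translation":[0.4,2.3,0],"delta_rot":[0,0,0]},{"translation":[0.38,2.25,0],"delta_rot":[0,0,0]},{"translation":[0,0,0],"delta_rot":[0,0,0]}]'
python3 -m creep '[{"translation":[0,0,0],"delta_rot":[0,0,0]},{"translation":[0,0,0],"delta_rot":[0,0,0]}]'
python3 -c "
from h import *
pose()"
```

```text
time_s: 5.77
ee_pos: [654.0, 100.8, 148.8]
ee_rot: [118.3, 89.9, 107.9]
force: [-0.6, -0.2, -0.8]
gripper_width: 75.2
time_s: 5.93
ee_pos: [653.5, 96.4, 149.1]
ee_rot: [-143.8, 89.9, -154.3]
force: [0.1, -0.8, -0.2]
gripper_width: 75.2
t 5.93 pos [653.5  96.4 149.1] x [-0.001 -0.001 -1.   ] yaw jaw deg 79.49 F [ 0.1 -0.8 -0.2] w 75.2
```

```bash
python3 -m creep '[{"translation":[0.08,0.05,-1.5],"delta_rot":[0,0,0]},{"translation":[0,0,-1.5],"delta_rot":[0,0,0]},{"translation":[0,0,-1.2],"delta_rot":[0,0,0]},{"translation":[0,0,-0.75],"delta_rot":[0,0,0]},{"translation":[0,0,0],"delta_rot":[0,0,0]}]'
python3 -m creep '[{"translation":[0,0,0],"delta_rot":[0,0,0]},{"translation":[0,0,0],"delta_rot":[0,0,0]}]'
for i in 1 2 3; do python3 -m creep '[{"translation":[0,0,0],"delta_rot":[0,0,0]},{"translation":[0,0,0],"delta_rot":[0,0,0]},{"translation":[0,0,0],"delta_rot":[0,0,0]},{"translation":[0,0,0],"delta_rot":[0,0,0]},{"translation":[0,0,0],"delta_rot":[0,0,0]}]' -1 35 | egrep 'time|pos|width|force'; done
```

```text
time_s: 6.35
ee_pos: [653.4, 96.4, 98.1]
ee_rot: [-161.4, 89.8, -172.0]
force: [-0.6, -0.9, -0.8]
gripper_width: 75.0
time_s: 6.52
ee_pos: [655.3, 97.2, 101.0]
ee_rot: [18.9, 89.9, 8.4]
force: [0.1, 0.1, 1.5]
gripper_width: 75.3
time_s: 6.93
ee_pos: [655.0, 97.5, 100.8]
force: [0.0, -0.3, 1.8]
gripper_width: 45.3
time_s: 7.35
ee_pos: [655.1, 97.7, 101.0]
force: [-0.6, 0.9, 5.7]
gripper_width: 19.2
time_s: 7.77
ee_pos: [655.1, 97.7, 101.0]
force: [-0.5, 1.0, 6.2]
gripper_width: 19.1
```

```bash
python3 -m creep '[{"translation":[0,0,0],"delta_rot":[0,0,0]},{"translation":[0,0,0],"delta_rot":[0,0,0]},{"translation":[0,0,0],"delta_rot":[0,0,0]},{"translation":[0,0,0],"delta_rot":[0,0,0]},{"translation":[0,0,0],"delta_rot":[0,0,0]}]' 0.65 35 
python3 -m creep '[{"translation":[0,0,0],"delta_rot":[0,0,0]},{"translation":[0,0,1],"delta_rot":[0,0,0]},{"translation":[0,0,1.5],"delta_rot":[0,0,0]},{"translation":[0,0,1.5],"delta_rot":[0,0,0]},{"translation":[0,0,1],"delta_rot":[0,0,0]}]'
python3 - <<'E'
from h import *; import cv2
pose()
p=optics.camera_params("wrist");im,d=optics.grab_frame("wrist");cv2.imwrite("pics/w4.png",im[:,:,::-1])
w=cloud("wrist",d,p);m=((w[...,2]>90)&(w[...,2]<135)).astype(np.uint8);m[240:]=0
k,l,s,c=cv2.connectedComponentsWithStats(m,connectivity=4)
for i in range(1,k):
    if s[i,4]<40: continue
    q=w[l==i];t=q[q[:,2]>121]; print(s[i],len(t),t.mean(0).round(1) if len(t) else "",t.min(0).round(1) if len(t) else "",t.max(0).round(1) if len(t) else "")
E
```

```text
time_s: 8.18
ee_pos: [654.5, 97.2, 99.7]
ee_rot: [-158.0, 89.9, -168.5]
force: [0.4, 0.3, -0.7]
gripper_width: 49.6
time_s: 8.6
ee_pos: [655.5, 97.4, 152.5]
ee_rot: [18.9, 89.9, 8.4]
force: [0.5, -0.5, -0.1]
gripper_width: 75.7
t 8.6 pos [655.5  97.4 152.5] x [ 0.002  0.    -1.   ] yaw jaw deg 79.47 F [ 0.5 -0.5 -0.1] w 75.7
[172  85  35  28 769] 577 [580.7  65.3 124.9] [572.9  57.6 121.2] [588.4  72.6 127.2]
[  97  181   54   43 1558] 535 [637.3   8.1 124.4] [627.3  -5.1 121. ] [650.   18.  127.3]
[245 181  11  42 433] 272 [653.3  90.1 124.8] [644.1  85.8 121. ] [664.  94. 127.]
[270 181  11  42 426] 272 [656.4 105.7 124.8] [647.  101.5 121.1] [666.5 109.6 127.1]
```

View pics/w4.png

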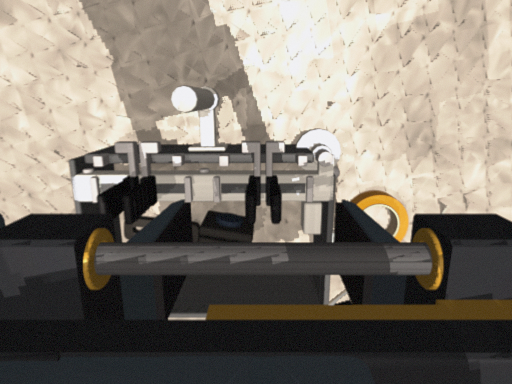

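Both hinge tabs are fully in: centres 16 mm apart at pixels (250,200) and (275,200). The pull is at (580.5, 65), pixel (190,98).

```bash
python3 -m creep '[{"translation":[-2.5,-1.1,0],"delta_rot":[0,0,0]},{"translation":[-2.5,-1.1,0],"delta_rot":[0,0,0]},{"translation":[-2.5,-1.05,0],"delta_rot":[0,0,0]},{"translation":[0,0,0],"delta_rot":[0,0,0]},{"translation":[0,0,0],"delta_rot":[0,0,0]}]'
python3 -m creep '[{"translation":[0,0,0],"delta_rot":[0,0,0]},{"translation":[0,0,0],"delta_rot":[0,0,0]}]'
```

```text
time_s: 9.07
ee_pos: [578.9, 64.5, 150.7]
ee_rot: [44.6, 90.0, 34.0]
force: [0.6, 0.3, 1.8]
gripper_width: 75.6
time_s: 9.23
ee_pos: [580.9, 65.2, 150.4]
ee_rot: [24.6, 89.9, 14.1]
force: [0.6, -0.1, -0.1]
gripper_width: 75.3
```

```bash
python3 -m creep '[{"translation":[0,0,-1.5],"delta_rot":[0,0,0]},{"translation":[0,0,-1.5],"delta_rot":[0,0,0]},{"translation":[0,0,-1.2],"delta_rot":[0,0,0]},{"translation":[0,0,-0.9],"delta_rot":[0,0,0]},{"translation":[0,0,0],"delta_rot":[0,0,0]}]' 
for i in 1 2 3; do python3 -m creep '[{"translation":[0,0,0],"delta_rot":[0,0,0]},{"translation":[0,0,0],"delta_rot":[0,0,0]},{"translation":[0,0,0],"delta_rot":[0,0,0]},{"translation":[0,0,0],"delta_rot":[0,0,0]},{"translation":[0,0,0],"delta_rot":[0,0,0]}]' -1 45 | egrep 'time|pos|width|force'; done
python3 - <<'E'
from h import *
s,r=pose(); P=s["ee_pos"][:2]
a=np.radians(79.46);gy=np.array([np.cos(a),np.sin(a)]);gx=np.array([gy[1],-gy[0]])
H=P+45*gx+94*gy;print("hinge",H)
for t in np.arange(0,1.5,.1):
    c,s_=np.cos(t),np.sin(t);v=np.array([[c,s_],[-s_,c]])@(P-H);print(round(t,2),(H+v).round(1))
E
```

```text
time_s: 9.65
ee_pos: [579.1, 65.1, 97.0]
ee_rot: [-166.2, 89.8, -176.7]
force: [0.3, 0.3, -0.7]
gripper_width: 75.1
time_s: 10.07
ee_pos: [580.1, 64.9, 99.9]
force: [0.2, -0.1, 0.2]
gripper_width: 44.8
time_s: 10.48
ee_pos: [579.7, 64.7, 99.3]
force: [0.1, -0.3, 0.6]
gripper_width: 14.5
time_s: 10.9
ee_pos: [579.7, 64.8, 99.3]
force: [0.2, -1.1, -0.1]
gripper_width: 14.4
t 10.9 pos [579.7  64.8  99.3] x [-0. -0. -1.] yaw jaw deg 79.47 F [ 0.2 -1.1 -0.1] w 14.4
hinge [641.16514574 148.94481659]
0.0 [579.7  64.8]
0.1 [571.6  71.3]
0.2 [564.2  78.6]
0.3 [557.6  86.7]
0.4 [551.8  95.3]
0.5 [546.9 104.5]
0.6 [542.9 114.2]
0.7 [539.9 124.1]
0.8 [538.  134.4]
0.9 [537.  144.7]
1.0 [537.1 155.2]
1.1 [538.3 165.5]
1.2 [540.4 175.7]
1.3 [543.6 185.6]
1.4 [547.8 195.2]
```

```bash
python3 -m creep '[{"translation":[-0.41,0.32,0],"delta_rot":[0,0,0]},{"translation":[-0.40,0.33,0],"delta_rot":[0,0,0]},{"translation":[-0.37,0.36,0],"delta_rot":[0,0,0]},{"translation":[-0.37,0.37,0],"delta_rot":[0,0,0]},{"translation":[0,0,0],"delta_rot":[0,0,0]}]'
python3 -c "
from h import *
pose()"
```

```text
time_s: 11.32
ee_pos: [563.3, 79.6, 99.3]
ee_rot: [145.5, 90.0, 135.0]
force: [-0.1, -1.7, -0.5]
gripper_width: 14.5
t 11.32 pos [563.3  79.6  99.3] x [-0.001  0.001 -1.   ] yaw jaw deg 79.51 F [-0.1 -1.7 -0.5] w 14.5
```

```bash
python3 -m creep '[{"translation":[-0.33,0.40,0],"delta_rot":[0,0,0]},{"translation":[-0.33,0.41,0],"delta_rot":[0,0,0]},{"translation":[-0.29,0.43,0],"delta_rot":[0,0,0]},{"translation":[-0.29,0.43,0],"delta_rot":[0,0,0]},{"translation":[-0.25,0.46,0],"delta_rot":[0,0,0]}]'
python3 -m creep '[{"translation":[-0.24,0.46,0],"delta_rot":[0,0,0]},{"translation":[-0.20,0.48,0],"delta_rot":[0,0,0]},{"translation":[-0.20,0.49,0],"delta_rot":[0,0,0]},{"translation":[-0.15,0.50,0],"delta_rot":[0,0,0]},{"translation":[-0.15,0.49,0],"delta_rot":[0,0,0]}]'
python3 -c "
from h import *
pose()"
```

```text
time_s: 11.73
ee_pos: [549.5, 99.1, 99.3]
ee_rot: [-56.1, 89.8, -66.6]
force: [1.6, -9.4, 0.2]
gripper_width: 14.3
time_s: 12.15
ee_pos: [539.4, 124.6, 99.3]
ee_rot: [172.2, 90.0, 161.7]
force: [0.8, -2.7, 0.9]
gripper_width: 14.5
t 12.15 pos [539.4 124.6  99.3] x [-0.001  0.    -1.   ] yaw jaw deg 79.46 F [ 0.8 -2.7  0.9] w 14.5
```

Past the detent: about 9 N at the peak, as expected. The pull is still held, so I'll carry on.

```bash
python3 -m creep '[{"translation":[-0.10,0.51,0],"delta_rot":[0,0,0]},{"translation":[-0.09,0.52,0],"delta_rot":[0,0,0]},{"translation":[-0.05,0.51,0],"delta_rot":[0,0,0]},{"translation":[-0.05,0.52,0],"delta_rot":[0,0,0]},{"translation":[0,0.52,0],"delta_rot":[0,0,0]}]'
python3 -m creep '[{"translation":[0.01,0.53,0],"delta_rot":[0,0,0]},{"translation":[0.06,0.51,0],"delta_rot":[0,0,0]},{"translation":[0.06,0.52,0],"delta_rot":[0,0,0]},{"translation":[0.10,0.51,0],"delta_rot":[0,0,0]},{"translation":[0.11,0.51,0],"delta_rot":[0,0,0]}]'
python3 -m creep '[{"translation":[0.16,0.5,0],"delta_rot":[0,0,0]},{"translation":[0.16,0.49,0],"delta_rot":[0,0,0]},{"translation":[0.2,0.48,0],"delta_rot":[0,0,0]},{"translation":[0.22,0.48,0],"delta_rot":[0,0,0]},{"translation":[0,0,0],"delta_rot":[0,0,0]}]'
python3 -m creep '[{"translation":[0,0,0],"delta_rot":[0,0,0]},{"translation":[0,0,0],"delta_rot":[0,0,0]},{"translation":[0,0,0],"delta_rot":[0,0,0]}]'
python3 - <<'E'
from h import *; import cv2
s,r=pose(); v=s["ee_pos"][:2]-np.array([641.2,148.9]); print("r",np.hypot(*v),"theta",np.arctan2(84.1,61.5)-0)
a0=np.arctan2(-84.1,-61.5);a=np.arctan2(v[1],v[0]);print("gate",(a0-a)%(2*np.pi))
for n in("scene","top"):
    im,d=optics.grab_frame(n);np.savez(n+"5.npz",im=im,d=d)
    c=im[60:260,180:400] if n=="scene" else im[80:240,140:340]
    cv2.imwrite(f"pics/{n}5.png",cv2.resize(c[:,:,::-1],None,fx=3,fy=3))
E
```

```text
time_s: 12.57
ee_pos: [536.7, 150.2, 99.3]
ee_rot: [-114.9, 89.9, -125.4]
force: [-1.0, -3.5, 2.5]
gripper_width: 14.7
time_s: 12.98
ee_pos: [540.3, 176.2, 99.3]
ee_rot: [-161.2, 90.0, -171.8]
force: [-2.2, -3.7, 1.9]
gripper_width: 14.9
time_s: 13.4
ee_pos: [548.2, 196.5, 99.3]
ee_rot: [96.6, 89.9, 86.1]
force: [-3.6, -2.3, 5.1]
gripper_width: 14.7
time_s: 13.65
ee_pos: [547.6, 195.3, 99.3]
ee_rot: [161.8, 90.0, 151.3]
force: [-4.6, -1.6, 3.6]
gripper_width: 14.5
t 13.65 pos [547.6 195.3  99.3] x [-0.  0. -1.] yaw jaw deg 79.45 F [-4.6 -1.6  3.6] w 14.5
r 104.47517220640988 theta 0.9393890802551084
gate 1.3991715535361573
```

View pics/scene5.png

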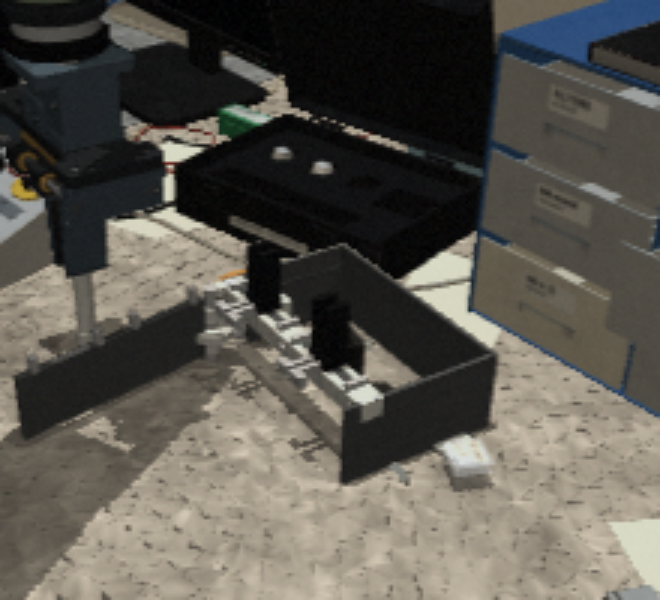

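View pics/top5.png

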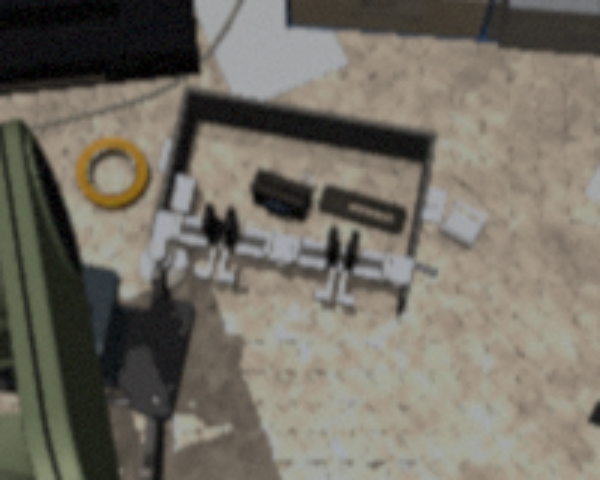

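The gate stands wide open at roughly a right angle, gripped on its pull. The mirror mount (280,193), fork (362,208) and white box (463,225) are where they were in the top view. I'll check that it's at rest, then hand in.

```bash
python3 -m creep '[{"translation":[0,0,0],"delta_rot":[0,0,0]},{"translation":[0,0,0],"delta_rot":[0,0,0]},{"translation":[0,0,0],"delta_rot":[0,0,0]},{"translation":[0,0,0],"delta_rot":[0,0,0]}]'
python3 - <<'E'
from workcell import readout, env
print(abs(readout.state()["qvel"]).max()); print(env.job_done())
E
```

```text
time_s: 14.08
ee_pos: [547.6, 195.2, 99.3]
ee_rot: [-171.7, 90.0, 177.8]
force: [-4.0, -2.0, 5.1]
gripper_width: 14.7
0.1121580388848749
the job is handed in; nothing more can be done
None
```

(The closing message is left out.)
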